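# Index the stone stage to its next hole

## Robot

A 6-joint arm with a two-finger parallel gripper is mounted at the origin on the work surface. World frame = base frame: x ahead of the robot, y to its left, z up, the work surface at z = 0. Lengths are in m, angles in rad, forces in N, time in s.
With the tool pointing down it reaches from about 0.25 to 0.725 m from the base axis. Payload 4 kg.
Tool frame: the origin (TCP) lies between the finger pads; the fingertips stand 25 mm ahead of it and the grasp point (between the pads) lies 6 mm ahead of it; z points along the fingers, y is the line along which they close (so a half turn about z gives the same grasp; the last joint's range is limited). The gripper opens to 85 mm and grips with 20 to 120 N. Pads are 22 mm wide; open, the fingers measure 114 mm over their backs; the gripper's body (76 mm by 85 mm) begins 54 mm behind the grasp point. The pads swing forward as they close: fully open they stand 13 mm farther back than shut.
Start: joints at [1.128, 0.241, 0.005, 1.335, 0, 1.571], TCP at [0.214, 0.452, 0.256] pointing down, gripper open.
Joint ranges: [-2.72, 2.72], [-1.05, 1.87], [-1.09, 1.28], [-1.99, 2.15], [-1.42, 1.44], [-3.14, 3.14]. Speed limits (rad/s): [2.79, 2.79, 3.14, 3.14, 3.14, 3.14].

## Interface

Orientations are given as a unit quaternion [x, y, z, w].
In Python, from workcell import bot gives the robot as it stands. The module is installed in compiled form; this text tells all that it offers.
- The arm moves only by the shell command python3 -m pendant 'ROWS'. ROWS is JSON, one flat list of numbers, 7 for each row, row after row: the shift along the tool's x, y, z normalised to -1 to 1, where 1 is 0.5 m, then the turn, a rotation vector about the tool's x, y, z normalised to -1 to 1, where 1 is 180 degrees, then the opening, from 0 (shut) to 1 (fully open). In form: [tx, ty, tz, ax, ay, az, fingers, tx, ty, tz, ax, ay, az, fingers, ...]. A call has exactly 10 rows; each row is the pose to reach, as a shift and turn from the pose commanded when the call began, along the tool's axes at that moment, turning the shorter way round; what a row does not reach only later rows make up. A row lasts 1/12 s, in which the tool goes at most 41.7 mm and 7.16 degrees, less where a joint would pass 70% of its speed; a pose out of reach is approached as far as the arm can. A call with a number of a shift or a turn outside -1 to 1 is refused whole. A call with a gripper value outside its range is refused whole. The fingers move at their own pace and stop on an object; the grip force is fixed at half the most. Time passes only in rows, so rows that repeat a pose let the fingers close, or fill a call up. It gives the time, the measured TCP pose, the force, the opening and the grip force at its end, in the units of the state.
- bot.get_obs(): the state, without advancing time (a new reading comes with each control period).
- bot.camera(name): name is "side" or "top"; returns a dict with "pixels" (400x640x3 uint8, red, green, blue), "mtx" (3x3 intrinsics, pixels), "cam_to_world" (4x4, takes a point from camera to world coordinates). Camera axes: x right, y up, looking along -z (the intrinsics and any distortion apply to the point x, -y, -z); pixel columns grow to the right and rows downward; lengths in m; the calibration is good to about 2 mm. A picture is of the moment at which its call begins. There is no depth.
- bot.job_done(): hands the job in; it is judged then, once.
The state is a dict: "clock": time; "joint_pos": joint angles; "joint_vel": joint speeds; "tau": joint torques, N m; "eef_pos": TCP position; "tool_rot": TCP orientation; "ft_force": force on the tool from outside, world axes, zero at the start; "ft_torque": the same for the moment, N m; "grip_width": finger opening in m; "grasp_force": force on a finger pad.
Only numpy, scipy, OpenCV 4.12 (cv2) and the standard library are available. Lean on these libraries where they do the work, as an engineer would, in place of code of your own. Each camera call takes 0.05 s, during which the arm holds its last target. There are 200 camera calls.

## Task

Turn the round gemstone stage on to its next stop: draw the red spring pin up out of the hole it is in, swing the wheel round anticlockwise (seen from above) by the pin, and let the pin drop fully home in the next hole, the one in the brass segment. That segment is adjustable, so find its hole by feel: never force the wheel against a pin that is seated or has just dropped in. Leave the things lying around the stage where they are.

Things in the scene. Friction and masses are not known exactly. Their poses are not given: they have to be found in the camera images.
- index_base: the fixed index ring below the wheel. Origin: on the wheel's upright axis at table height; x points level to the home hole, where the pin starts; z up. Its track, 24 mm wide about a circle of 115 mm radius, is 26 mm above the table (grey part) or 25 mm (brass segment). Pressing the pin against the ring (a seated pin pushed sideways, even by an off-centre grip, or pushed down) with over 40 N spoils it
- home_hole (a point): mouth of the home hole, in the grey track, 26 mm up. The only other hole, the next one, is in the brass segment (clamped, it does not move), somewhere 0.50 to 0.80 rad anticlockwise of this one at the same 115 mm radius; its place is not measured. Both holes are 10 mm wide along the track and over 10 mm deep; the pin is 8 mm thick with a round end
- stand: the black round base of the stage, 270 mm across and 12 mm high, fixed. Origin: centre of its underside, below the wheel's axis. A magnifier on a post, 98 mm high, stands on its -x side, 40 to 130 mm from the axis
- wheel (a joint): the aluminium wheel, 196 mm across, top 41 mm above the table, with six white cups of violet stones (up to 54 mm high) and at its rim a lug that carries the pin. Value: angle in rad, 0 with the pin in the home hole, growing anticlockwise from above; end stops at -0.12 and 1.0. Light friction (about 1.5 N at the pin) holds it where it is left
- pin (a joint): the upright spring pin, sliding in the wheel's lug. Value: how far it is drawn up in m: 0 fully home in a hole, 0.010 with its end resting on the grey track, 0.009 on the brass, 0.016 at its upper stop. A spring pulls it down with 6 N when home, 8.4 N when fully drawn; let go, it springs down onto the track or into a hole below it
- pin_knob (a point): centre of the pin's red knob, an upright cylinder 24 mm across and 28 mm high, 115 mm from the wheel's axis. With the pin home it reaches from 58 to 86 mm above the table; it moves up with the pin and round with the wheel. Below it a dark steel sleeve, 18 mm across, reaches up to 53 mm, on the lug (34 mm wide, top at 41 mm)
- tray_centre (a point): centre of a white ribbed tray with small violet stones, 100 x 90 x 10 mm, lying loose: leave alone
- jar_centre (a point): centre of a small jar, 42 mm across and 48 mm high with a white cap, standing loose: leave alone
- loupe_centre (a point): centre of the body of a folded steel pocket loupe, 44 x 26 x 16 mm with a black lens end, lying loose: leave alone

How it is judged:
By the outcome, as a careful person would: the job done as asked, in the order asked, and still so for the second after the job is handed in, with the robot touching nothing.
It also fails if it takes over 56 s, if anything falls off the work surface, if the arm or the gripper's body presses on something with over 40 N, if the wrist force passes 120 N, or if a joint passes its speed limit or range.

## Working session

There is one attempt and no reset: what is moved stays moved. The work goes in short steps, Python scripts to look and compute and a shell command to move; the robot and the scene stay as the last step left them, time stands still between calls to the robot, and variables do not carry over. Pictures are saved under pics/ and viewed, at most 10 in all, crops included, and the job is handed in when it is done.

```bash
mkdir -p pics
python3 - <<'E'
from workcell import bot
import cv2,numpy as np
for n in("top","side"):
    c=bot.camera(n); cv2.imwrite(f"pics/{n}0.png",c["pixels"][:,:,::-1]); print(n,c["mtx"].tolist(),c["cam_to_world"].round(4).tolist(),[k for k in c])
    np.savez(f"{n}0.npz",**c)
o=bot.get_obs();print({k:np.round(v,4).tolist() for k,v in o.items()})
E
```

```text
top [[431.2991134572284, 0.0, 329.0109182865659], [0.0, 431.2991134572284, 206.04131877595765], [0.0, 0.0, 1.0]] [[-0.0132, 0.9815, -0.191, 0.3832], [-0.999, -0.021, -0.039, 0.0357], [-0.0423, 0.1903, 0.9808, 0.9163], [0.0, 0.0, 0.0, 1.0]] ['pixels', 'mtx', 'cam_to_world']
side [[456.0677211245777, 0.0, 322.3652411245791], [0.0, 456.0677211245777, 202.94412526668768], [0.0, 0.0, 1.0]] [[0.7673, 0.3876, -0.5109, -0.0462], [-0.6409, 0.4912, -0.5899, -0.6563], [0.0223, 0.7801, 0.6253, 0.8207], [0.0, 0.0, 0.0, 1.0]] ['pixels', 'mtx', 'cam_to_world']
{'clock': 0.1, 'joint_pos': [1.128, 0.2414, 0.0038, 1.3352, 0.0, 1.5708], 'joint_vel': [-0.0013, -0.0028, 0.0014, 0.0009, 0.0009, -0.0009], 'tau': [-0.0016, -37.3138, 25.301, 0.0109, -0.0001, 0.0], 'eef_pos': [0.214, 0.4513, 0.2555], 'tool_rot': [0.2196, 0.9756, -0.001, -0.0002], 'ft_force': [-0.7307, 0.7442, -0.7598], 'ft_torque': [-0.0065, -0.0067, 0.0093], 'grasp_force': 0.0, 'grip_width': 0.0856}
```

View pics/top0.png

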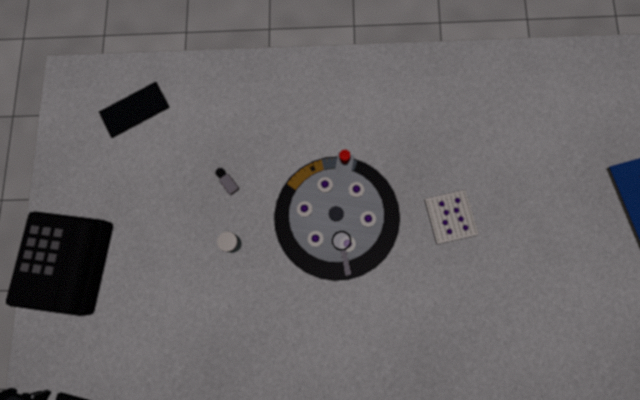

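View pics/side0.png

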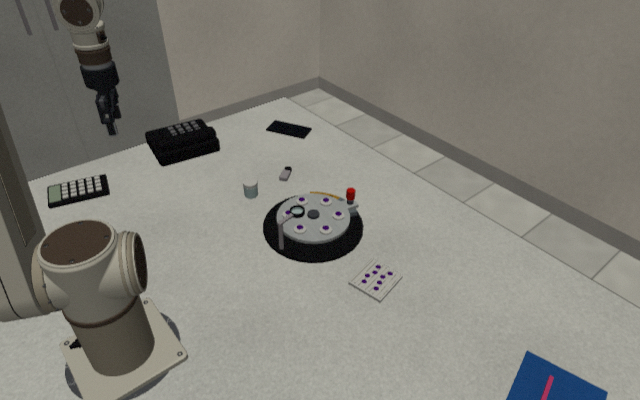

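The top view shows the red knob at about (345,156), the wheel hub at (336,214), the brass arc from (322,163) to (291,186) with a dark spot near (312,168), and the magnifier at (343,242). The side view shows the knob at (351,194). The loose items are all well clear of the knob.

```bash
cat > h.py <<'E'
import numpy as np,cv2
def load(n,i=0): return dict(np.load(f"{n}{i}.npz"))
def ray(c,u,v):
    k=c["mtx"];T=c["cam_to_world"]
    d=T[:3,:3]@np.array([(u-k[0,2])/k[0,0],-(v-k[1,2])/k[1,1],-1]);return T[:3,3],d/np.linalg.norm(d)
def plane(c,u,v,z):
    o,d=ray(c,u,v);return o+d*(z-o[2])/d[2]
def tri(r1,r2):
    (a,d),(b,e)=r1,r2
    s=np.linalg.lstsq(np.stack([d,-e],1),b-a,rcond=None)[0];p,q=a+s[0]*d,b+s[1]*e;return (p+q)/2,np.linalg.norm(p-q)
def red(c):
    p=c["pixels"].astype(int);m=(p[...,0]>90)&(p[...,1]<0.5*p[...,0])&(p[...,2]<0.5*p[...,0]);m=m.astype(np.uint8)
    n,l,s,ce=cv2.connectedComponentsWithStats(m);return [(s[i].tolist(),ce[i]) for i in range(1,n) if s[i,4]>20]
E
python3 - <<'E'
from h import *
t,s=load("top"),load("side")
for c in(t,s): print(red(c))
f=lambda c:[x for x in red(c) if x[0][0]>330 and x[0][1]<210][0][1]
K,e=tri(ray(t,*f(t)),ray(s,*f(s)));print("knob",K,e)
p=t["pixels"].astype(int)
g=p.sum(2); m=(g<150).astype(np.uint8); m[:, :260]=0;m[:,420:]=0
cn=max(cv2.findContours(m,cv2.RETR_EXTERNAL,cv2.CHAIN_APPROX_NONE)[0],key=cv2.contourArea)
# only edges of the stand rim: project to z=.012, fit circle on hull
P=np.array([plane(t,u,v,.012)[:2] for u,v in cn[:,0]])
A=np.c_[2*P,np.ones(len(P))];w=np.ones(len(P),bool)
for _ in range(8):
    x=np.linalg.lstsq(A[w],(P[w]**2).sum(1),rcond=None)[0];r=np.sqrt(x[2]+x[0]**2+x[1]**2);d=np.linalg.norm(P-x[:2],axis=1)-r;w=abs(d)<max(.003,np.median(abs(d)))
print("stand",x[:2],r,w.sum(),len(w))
C=x[:2];print("knob radius",np.linalg.norm(K[:2]-C),"angle",np.arctan2(*(K[:2]-C)[::-1]))
h=np.arctan2(*(K[:2]-C)[::-1])
b=(p[...,0]>p[...,2]*1.8)&(p[...,0]>50)&(p[...,1]>p[...,0]*.5)
v,u=np.nonzero(b);q=np.array([plane(t,a,c,.025)[:2] for a,c in zip(u,v)])-C;an=np.arctan2(q[:,1],q[:,0])-h;k=(u>270)&(u<350)&(v<200)
print("brass",np.percentile(an[k],[1,50,99]),np.linalg.norm(q[k],axis=1).mean())
# brightness along the track
for a in np.arange(.2,1.15,.05):
    X=np.r_[C+.115*np.array([np.cos(h+a),np.sin(h+a)]),.025];T=t["cam_to_world"];y=T[:3,:3].T@(X-T[:3,3]);uu=t["mtx"][0,0]*y[0]/-y[2]+t["mtx"][0,2];vv=t["mtx"][1,1]*-y[1]/-y[2]+t["mtx"][1,2]
    print(round(a,2),(round(uu),round(vv)),p[round(vv),round(uu)])
E
python3 - <<'E'
import cv2
i=cv2.imread('pics/top0.png')[140:290,260:420];cv2.imwrite('pics/c0.png',cv2.resize(i,None,fx=4,fy=4,interpolation=2))
E
```

```text
[([339, 150, 11, 10, 89], array([344.25842697, 154.51685393]))]
[([347, 188, 8, 12, 60], array([350.65      , 192.28333333]))]
knob [0.65373785 0.03668054 0.07343174] 0.00036622472079897575
stand [0.53643454 0.05655864] 0.13169668265359005 300 553
knob radius 0.11897565015551899 angle -0.16786421394166
brass [0.41761188 0.79803952 1.14031862] 0.11618619920126229
0.2 (334, 163) [52 55 63]
0.25 (331, 163) [52 55 63]
0.3 (328, 163) [53 56 62]
0.35 (326, 164) [53 57 63]
0.4 (323, 164) [63 58 57]
0.45 (320, 165) [93 63 16]
0.5 (318, 166) [93 63 17]
0.55 (315, 167) [81 57 19]
0.6 (313, 168) [18 14 12]
0.65 (311, 169) [39 29 17]
0.7 (308, 170) [94 65 17]
0.75 (306, 172) [95 66 20]
0.8 (304, 173) [95 66 19]
0.85 (302, 175) [93 65 19]
0.9 (300, 177) [96 66 20]
0.95 (298, 179) [94 65 17]
1.0 (296, 181) [97 68 22]
1.05 (294, 183) [94 65 15]
1.1 (292, 185) [92 65 20]
```

View pics/c0.png

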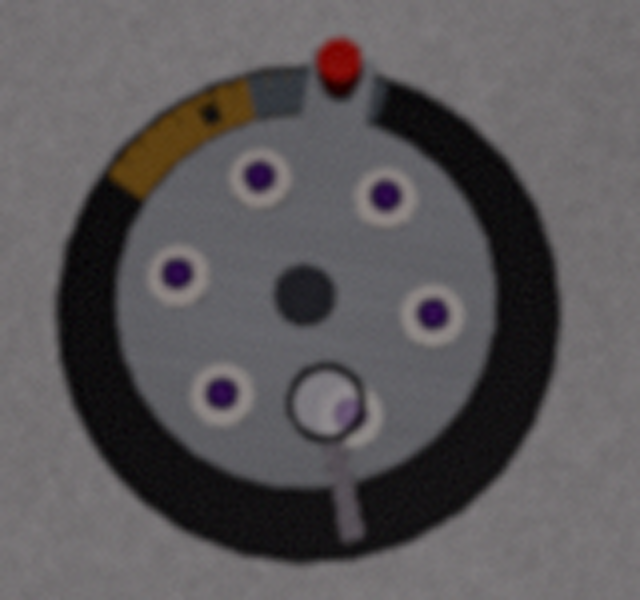

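The crop shows the hub at about (304,295), which is (336,214) in the full image. The brass hole is at about (211,113) in the crop, or (312.7,168.3) full, with the knob to its right. I'll refine the wheel axis from the hub, then work out the first move.

Run:
```python
from h import *
from scipy.spatial.transform import Rotation as R
t,s=load("top"),load("side")
p=t["pixels"].astype(int).sum(2)
m=(p<165).astype(np.uint8);m[:195]=0;m[232:]=0;m[:,:318]=0;m[:,352:]=0
n,l,st,ce=cv2.connectedComponentsWithStats(m);print([(st[i].tolist(),ce[i]) for i in range(1,n) if st[i,4]>40])
i=1+np.argmax(st[1:,4]);H=plane(t,*ce[i],.042)[:2]
print("hub",H)
for z in(.082,):print("knob at z",z,plane(t,344.26,154.5,z))
B=plane(t,312.7,168.3,.024)[:2];
C=H
K,_=tri(ray(t,344.26,154.5),ray(s,350.65,192.3));K=K[:2]
print("R knob",np.linalg.norm(K-C),"R hole",np.linalg.norm(B-C),B)
a=lambda q:np.arctan2(q[1]-C[1],q[0]-C[0])
print("h",a(K),"hole rel",a(B)-a(K))
```

```text
[([329, 207, 14, 14, 164], array([335.65243902, 213.45731707]))]
hub [0.53764463 0.05703652]
knob at z 0.082 [0.65086247 0.03676417 0.082     ]
R knob 0.11790316175963039 R hole 0.11345607329671482 [0.64036219 0.10521725]
h -0.17345535902635797 hole rel 0.6120463174039855
```

```bash
cat > g.py <<'E'
# usage: g.py x y z yawdeg(tool y angle): normalised tool shift/turn from the measured pose
import sys,numpy as np
from scipy.spatial.transform import Rotation as R
from workcell import bot
o=bot.get_obs();r=R.from_quat(o["tool_rot"]);x,y,z,a=map(float,sys.argv[1:5]);a=np.radians(a)
Y=np.array([np.cos(a),np.sin(a),0]);Z=np.array([0,0,-1.]);g=R.from_matrix(np.stack([np.cross(Y,Z),Y,Z],1))
print("shift",(r.inv().apply(np.array([x,y,z])-o["eef_pos"])/.5).round(4),"turn",((r.inv()*g).as_rotvec()/np.pi).round(4))
ya=r.apply([0,1,0]);print("yaw",np.degrees(np.arctan2(ya[1],ya[0])).round(2),{k:np.round(o[k],4).tolist() for k in("clock","eef_pos","joint_pos","ft_force","grip_width","grasp_force")})
E
python3 -m pendant '[-0.765,-0.249,0.04,0,0,-0.0856,0.7,-0.765,-0.249,0.04,0,0,-0.0856,0.7,-0.765,-0.249,0.04,0,0,-0.0856,0.7,-0.765,-0.249,0.04,0,0,-0.0856,0.7,-0.765,-0.249,0.04,0,0,-0.0856,0.7,-0.765,-0.249,0.04,0,0,-0.0856,0.7,-0.765,-0.249,0.04,0,0,-0.0856,0.7,-0.765,-0.249,0.04,0,0,-0.0856,0.7,-0.765,-0.249,0.04,0,0,-0.0856,0.7,-0.765,-0.249,0.04,0,0,-0.0856,0.7]'; python3 g.py 0.652 0.037 0.15 80
```

```text
clock: 0.93
eef_pos: [0.5077, 0.1732, 0.2357]
tool_rot: [0.087, 0.996, -0.0, -0.0]
ft_force: [0.8, -0.2, 0.3]
grip_width: 0.0597
grasp_force: 0.0
shift [-0.3317 -0.2179  0.1714] turn [-0.0002 -0.0002 -0.0001]
yaw 79.99 {'clock': 0.9333, 'eef_pos': [0.5077, 0.1732, 0.2357], 'joint_pos': [0.3289, 0.3227, 0.0626, 1.3115, -0.0002, 0.5036], 'ft_force': [0.7582, -0.1705, 0.3339], 'grip_width': 0.0597, 'grasp_force': 0.0}
```

```bash
python3 -m pendant '[-0.08,-0.05,0.04,0,0,0,0.6,-0.16,-0.1,0.08,0,0,0,0.6,-0.24,-0.16,0.12,0,0,0,0.6,-0.3,-0.2,0.15,0,0,0,0.6,-0.332,-0.218,0.17,0,0,0,0.6,-0.332,-0.218,0.17,0,0,0,0.6,-0.332,-0.218,0.17,0,0,0,0.6,-0.332,-0.218,0.17,0,0,0,0.6,-0.332,-0.218,0.17,0,0,0,0.6,-0.332,-0.218,0.17,0,0,0,0.6]'; python3 g.py 0.652 0.037 0.08 80
python3 - <<'E'
from h import *
from workcell import bot
for n in("top","side"):
    c=bot.camera(n);np.savez(n+"1.npz",**c)
    im=c["pixels"][:,:,::-1]
    cr=im[110:240,270:430] if n=="top" else im[110:240,270:430]
    globals()[n]=cv2.resize(cr,None,fx=2.5,fy=2.5,interpolation=2)
cv2.imwrite("pics/p1.png",np.hstack([top,side]))
E
```

```text
clock: 1.77
eef_pos: [0.6507, 0.0409, 0.1528]
tool_rot: [0.086, 0.996, 0.0, 0.001]
ft_force: [0.2, 0.4, -0.7]
grip_width: 0.0511
grasp_force: 0.0
shift [-0.0036 -0.0073  0.1456] turn [0.0002 0.0004 0.0009]
yaw 80.16 {'clock': 1.7667, 'eef_pos': [0.6507, 0.0409, 0.1528], 'joint_pos': [0.0626, 0.5974, 0.2766, 1.2484, 0.0003, 0.2344], 'ft_force': [0.1883, 0.4479, -0.654], 'grip_width': 0.0511, 'grasp_force': 0.0}
```

View pics/p1.png

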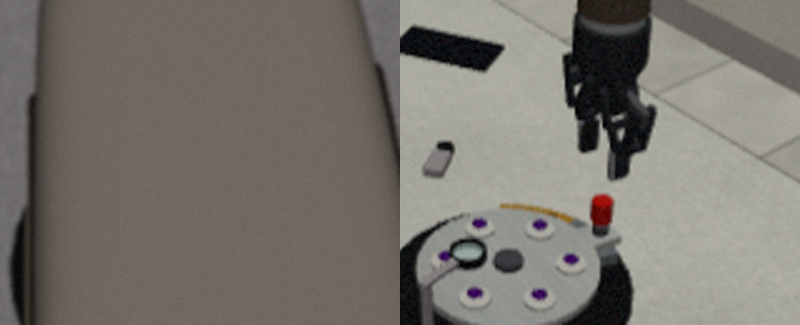

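The top view is now blocked by the arm. The side view shows the fingers above the red knob, at crop (600,210), straddling its line. I'll descend straight down with the fingers open.

```bash
python3 -m pendant '[0,0,0.02,0,0,0,0.6,0,0,0.04,0,0,0,0.6,0,0,0.06,0,0,0,0.6,0,0,0.08,0,0,0,0.6,0,0,0.1,0,0,0,0.6,0,0,0.12,0,0,0,0.6,0,0,0.14,0,0,0,0.6,0,0,0.142,0,0,0,0.6,0,0,0.142,0,0,0,0.6,0,0,0.142,0,0,0,0.6]'; python3 g.py 0.652 0.037 0.08 80
python3 -m pendant '[0,0,0,0,0,0,0.5,0,0,0,0,0,0,0.45,0,0,0,0,0,0,0.4,0,0,0,0,0,0,0.37,0,0,0,0,0,0,0.35,0,0,0,0,0,0,0.34,0,0,0,0,0,0,0.33,0,0,0,0,0,0,0.33,0,0,0,0,0,0,0.33,0,0,0,0,0,0,0.33]'; python3 g.py 0.652 0.037 0.08 80
python3 - <<'E'
from h import *
from workcell import bot
c=bot.camera("side");im=c["pixels"][:,:,::-1]
cv2.imwrite("pics/p2.png",cv2.resize(im[140:240,290:410],None,fx=6,fy=6,interpolation=2))
E
```

```text
clock: 2.7
eef_pos: [0.6513, 0.0393, 0.0803]
tool_rot: [0.087, 0.996, 0.0, 0.0]
ft_force: [-0.1, -0.7, 0.1]
grip_width: 0.0509
grasp_force: 0.0
shift [-0.0021 -0.0043  0.0007] turn [0.     0.0001 0.0002]
yaw 80.03 {'clock': 2.7, 'eef_pos': [0.6513, 0.0393, 0.0803], 'joint_pos': [0.0602, 0.6552, 0.1811, 1.0964, 0.0, 0.2342], 'ft_force': [-0.0643, -0.6542, 0.0965], 'grip_width': 0.0509, 'grasp_force': 0.0}
clock: 3.53
eef_pos: [0.6511, 0.0393, 0.0803]
tool_rot: [0.087, 0.996, 0.0, -0.0]
ft_force: [0.0, -0.5, 0.4]
grip_width: 0.0284
grasp_force: 0.0
shift [-0.0025 -0.0043  0.0006] turn [ 0.     -0.      0.0002]
yaw 80.04 {'clock': 3.5333, 'eef_pos': [0.6511, 0.0393, 0.0803], 'joint_pos': [0.0603, 0.655, 0.1805, 1.0963, 0.0, 0.2342], 'ft_force': [0.0258, -0.4593, 0.3952], 'grip_width': 0.0284, 'grasp_force': 0.0}
```

View pics/p2.png

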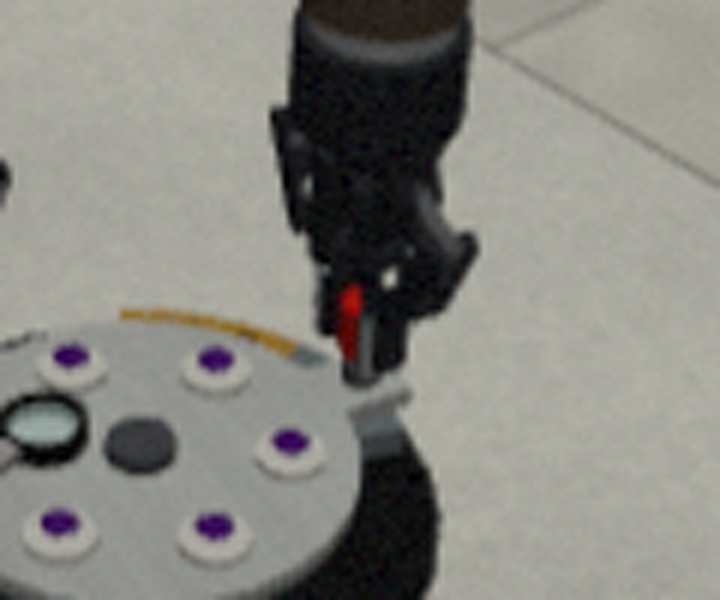

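The knob, at crop (350,320), stands between the fingers with no contact force. I'll close in small steps and watch the force.

```bash
python3 -m pendant '[0,0,0,0,0,0,0.325,0,0,0,0,0,0,0.32,0,0,0,0,0,0,0.315,0,0,0,0,0,0,0.31,0,0,0,0,0,0,0.305,0,0,0,0,0,0,0.305,0,0,0,0,0,0,0.305,0,0,0,0,0,0,0.305,0,0,0,0,0,0,0.305,0,0,0,0,0,0,0.305]'
```

```text
clock: 4.42
eef_pos: [0.6512, 0.0393, 0.0804]
tool_rot: [0.087, 0.996, -0.0, 0.0]
ft_force: [-0.7, -1.0, 0.8]
grip_width: 0.0259
grasp_force: 0.7
```

```bash
python3 -m pendant '[0,0,0,0,0,0,0.3,0,0,0,0,0,0,0.298,0,0,0,0,0,0,0.295,0,0,0,0,0,0,0.292,0,0,0,0,0,0,0.29,0,0,0,0,0,0,0.29,0,0,0,0,0,0,0.29,0,0,0,0,0,0,0.29,0,0,0,0,0,0,0.29,0,0,0,0,0,0,0.29]'
```

```text
clock: 5.25
eef_pos: [0.6512, 0.0391, 0.0804]
tool_rot: [0.087, 0.996, -0.0, 0.0]
ft_force: [-0.2, -3.7, 1.8]
grip_width: 0.025
grasp_force: 1.7
```

```bash
python3 -m pendant '[0,-0.001,0,0,0,0,0.29,0,-0.002,0,0,0,0,0.29,0,-0.002,0,0,0,0,0.29,0,-0.002,0,0,0,0,0.29,0,-0.002,0,0,0,0,0.287,0,-0.002,0,0,0,0,0.285,0,-0.002,0,0,0,0,0.283,0,-0.002,0,0,0,0,0.282,0,-0.002,0,0,0,0,0.282,0,-0.002,0,0,0,0,0.282]'
```

```text
clock: 6.08
eef_pos: [0.651, 0.0385, 0.0803]
tool_rot: [0.087, 0.996, 0.0, -0.0]
ft_force: [0.2, 0.9, 0.1]
grip_width: 0.0241
grasp_force: 0.0
```

Centred: the force is about zero at 24.1 mm, with the knob free inside. Now I'll grip fully.

```bash
python3 -m pendant '[0,0,0,0,0,0,0.28,0,0,0,0,0,0,0.277,0,0,0,0,0,0,0.274,0,0,0,0,0,0,0.27,0,0,0,0,0,0,0.26,0,0,0,0,0,0,0.25,0,0,0,0,0,0,0.23,0,0,0,0,0,0,0.2,0,0,0,0,0,0,0.2,0,0,0,0,0,0,0.2]'
```

```text
clock: 6.92
eef_pos: [0.651, 0.0385, 0.0805]
tool_rot: [0.087, 0.996, 0.0, 0.0]
ft_force: [-0.3, 1.1, 2.1]
grip_width: 0.0224
grasp_force: 58.6
```

```bash
python3 -m pendant '[0,0,-0.004,0,0,0,0.2,0,0,-0.008,0,0,0,0.2,0,0,-0.012,0,0,0,0.2,0,0,-0.016,0,0,0,0.2,0,0,-0.02,0,0,0,0.2,0,0,-0.024,0,0,0,0.2,0,0,-0.027,0,0,0,0.2,0,0,-0.027,0,0,0,0.2,0,0,-0.027,0,0,0,0.2,0,0,-0.027,0,0,0,0.2]'
python3 - <<'E'
# arc rows relative to now: tool x at yaw 80deg, y tangent; wheel angle steps
import numpy as np
r=.115
for a in np.array([.04,.08,.12,.16,.2,.24,.28,.32,.36,.4,.42,.44,.46,.48,.5]): print(round(a,2),"radial in",round(r*(1-np.cos(a))/.5,4),"tang",round(r*np.sin(a)/.5,4),"az",round(-a/np.pi,4))
E
```

```text
clock: 7.75
eef_pos: [0.6508, 0.0383, 0.0937]
tool_rot: [0.087, 0.996, -0.0, -0.0]
ft_force: [2.2, 0.4, -8.9]
grip_width: 0.0221
grasp_force: 59.1
0.04 radial in 0.0002 tang 0.0092 az -0.0127
0.08 radial in 0.0007 tang 0.0184 az -0.0255
0.12 radial in 0.0017 tang 0.0275 az -0.0382
0.16 radial in 0.0029 tang 0.0366 az -0.0509
0.2 radial in 0.0046 tang 0.0457 az -0.0637
0.24 radial in 0.0066 tang 0.0547 az -0.0764
0.28 radial in 0.009 tang 0.0636 az -0.0891
0.32 radial in 0.0117 tang 0.0724 az -0.1019
0.36 radial in 0.0147 tang 0.081 az -0.1146
0.4 radial in 0.0182 tang 0.0896 az -0.1273
0.42 radial in 0.02 tang 0.0938 az -0.1337
0.44 radial in 0.0219 tang 0.098 az -0.1401
0.46 radial in 0.0239 tang 0.1021 az -0.1464
0.48 radial in 0.026 tang 0.1062 az -0.1528
0.5 radial in 0.0282 tang 0.1103 az -0.1592
```

```bash
python3 -m pendant '[0.0002,0.0092,0,0,0,-0.0127,0.2,0.0007,0.0184,0,0,0,-0.0255,0.2,0.0017,0.0275,0,0,0,-0.0382,0.2,0.0029,0.0366,0,0,0,-0.0509,0.2,0.0046,0.0457,0,0,0,-0.0637,0.2,0.0066,0.0547,0,0,0,-0.0764,0.2,0.009,0.0636,0,0,0,-0.0891,0.2,0.0117,0.0724,0,0,0,-0.1019,0.2,0.0147,0.081,0,0,0,-0.1146,0.2,0.0182,0.0896,0,0,0,-0.1273,0.2]'
python3 - <<'E'
from h import *
from workcell import bot
c=bot.camera("side");im=c["pixels"][:,:,::-1]
cv2.imwrite("pics/p3.png",cv2.resize(im[140:240,270:390],None,fx=6,fy=6,interpolation=2))
E
python3 g.py 0.6524 0.081 0.0937 103
```

```text
clock: 8.58
eef_pos: [0.6495, 0.0834, 0.0935]
tool_rot: [-0.113, 0.994, -0.001, -0.0]
ft_force: [2.4, -0.6, -7.6]
grip_width: 0.0226
grasp_force: 59.1
shift [-0.0045 -0.008  -0.0004] turn [-0.0002 -0.0003  0.0009]
yaw 103.16 {'clock': 8.6333, 'eef_pos': [0.6493, 0.0844, 0.0935], 'joint_pos': [0.1296, 0.6486, 0.206, 1.1291, -0.0007, -0.1002], 'ft_force': [2.1724, 0.8443, -8.1727], 'grip_width': 0.0225, 'grasp_force': 59.0929}
```

View pics/p3.png

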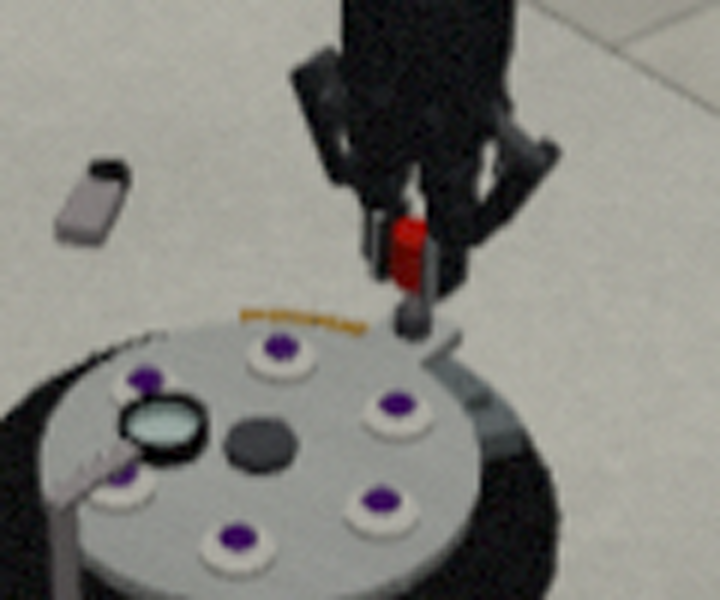

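The wheel is at about 0.40 rad with the pin still drawn: the knob is at crop (408,250), above the sleeve at (412,322), and the vacated home hole shows at (480,410). Next I'll go to about 0.52, short of the hole, lower to just above the brass, and release into a loose fork.

```bash
python3 -m pendant '[0.0002,0.0092,0,0,0,-0.0127,0.2,0.0007,0.0184,0,0,0,-0.0255,0.2,0.0017,0.0275,0,0,0,-0.0382,0.2,0.0017,0.0275,0,0,0,-0.0382,0.2,0.0017,0.0275,0.002,0,0,-0.0382,0.2,0.0017,0.0275,0.004,0,0,-0.0382,0.2,0.0017,0.0275,0.007,0,0,-0.0382,0.2,0.0017,0.0275,0.007,0,0,-0.0382,0.2,0.0017,0.0275,0.007,0,0,-0.0382,0.2,0.0017,0.0275,0.007,0,0,-0.0382,0.2]'
python3 -m pendant '[0,0,0,0,0,0,0.25,0,0,0,0,0,0,0.28,0,0,0,0,0,0,0.3,0,0,0,0,0,0,0.3,0,0,0,0,0,0,0.3,0,0,0,0,0,0,0.3,0,0,0,0,0,0,0.3,0,0,0,0,0,0,0.3,0,0,0,0,0,0,0.3,0,0,0,0,0,0,0.3]';python3 g.py 0.6524 0.081 0.0937 110
cat > look.py <<'E'
from h import *
from workcell import bot
c=bot.camera("side");r=max(red(c),key=lambda x:x[0][4]);print("red bbox",r[0],r[1].round(2),bot.get_obs()["eef_pos"].round(4) if hasattr(bot.get_obs()["eef_pos"],"round") else "")
E
python3 look.py
```

```text
clock: 9.47
eef_pos: [0.6455, 0.097, 0.09]
tool_rot: [-0.172, 0.985, -0.0, -0.001]
ft_force: [0.8, 1.2, -8.3]
grip_width: 0.0219
grasp_force: 59.2
clock: 10.3
eef_pos: [0.6459, 0.0972, 0.0903]
tool_rot: [-0.172, 0.985, -0.0, 0.0]
ft_force: [0.3, -0.4, 0.8]
grip_width: 0.0254
grasp_force: 0.0
shift [-0.0013 -0.035  -0.0067] turn [-0.     0.    -0.001]
yaw 109.83 {'clock': 10.3, 'eef_pos': [0.6459, 0.0972, 0.0903], 'joint_pos': [0.1494, 0.6476, 0.1952, 1.1184, -0.0, -0.1966], 'ft_force': [0.3489, -0.4121, 0.7704], 'grip_width': 0.0254, 'grasp_force': 0.0}
red bbox [331, 176, 7, 12, 55] [334.   180.55] [0.6458 0.0972 0.0903]
```

```bash
python3 -m pendant '[0,0.002,0,0,0,-0.003,0.3,0,0.004,0,0,0,-0.006,0.3,0.0001,0.006,0,0,0,-0.009,0.3,0.0002,0.008,0,0,0,-0.012,0.3,0.0002,0.01,0,0,0,-0.014,0.3,0.0002,0.01,0,0,0,-0.014,0.3,0.0002,0.01,0,0,0,-0.014,0.3,0.0002,0.01,0,0,0,-0.014,0.3,0.0002,0.01,0,0,0,-0.014,0.3,0.0002,0.01,0,0,0,-0.014,0.3]';python3 look.py
python3 -m pendant '[0,0.0005,0,0,0,-0.0006,0.3,0,0.001,0,0,0,-0.0012,0.3,0,0.0015,0,0,0,-0.002,0.3,0,0.002,0,0,0,-0.0028,0.3,0,0.002,0,0,0,-0.0028,0.3,0,0.002,0,0,0,-0.0028,0.3,0,0.002,0,0,0,-0.0028,0.3,0,0.002,0,0,0,-0.0028,0.3,0,0.002,0,0,0,-0.0028,0.3,0,0.002,0,0,0,-0.0028,0.3]';python3 look.py
```

```text
clock: 11.18
eef_pos: [0.6444, 0.1005, 0.0903]
tool_rot: [-0.193, 0.981, -0.001, 0.0]
ft_force: [1.6, -5.5, -0.7]
grip_width: 0.0256
grasp_force: 2.6
red bbox [330, 176, 7, 12, 55] [333.  180.2] [0.6444 0.1004 0.0902]
clock: 12.07
eef_pos: [0.6441, 0.1014, 0.0902]
tool_rot: [-0.198, 0.98, -0.001, 0.0]
ft_force: [1.2, -5.5, -0.7]
grip_width: 0.0258
grasp_force: 2.5
red bbox [330, 176, 6, 11, 51] [332.55 180.33] [0.6441 0.1015 0.0903]
```

```bash
python3 -m pendant '[0,0.0005,0,0,0,-0.0006,0.3,0,0.001,0,0,0,-0.0012,0.3,0,0.0015,0,0,0,-0.002,0.3,0,0.002,0,0,0,-0.0028,0.3,0,0.0025,0,0,0,-0.0034,0.3,0,0.003,0,0,0,-0.004,0.3,0,0.003,0,0,0,-0.004,0.3,0,0.003,0,0,0,-0.004,0.3,0,0.003,0,0,0,-0.004,0.3,0,0.003,0,0,0,-0.004,0.3]';python3 look.py
python3 -m pendant '[0,0.0005,0,0,0,-0.0006,0.3,0,0.001,0,0,0,-0.0012,0.3,0,0.0015,0,0,0,-0.002,0.3,0,0.002,0,0,0,-0.0028,0.3,0,0.002,0,0,0,-0.0028,0.3,0,0.002,0,0,0,-0.0028,0.3,0,0.002,0,0,0,-0.0028,0.3,0,0.002,0,0,0,-0.0028,0.3,0,0.002,0,0,0,-0.0028,0.3,0,0.002,0,0,0,-0.0028,0.3]';python3 look.py
```

```text
clock: 12.95
eef_pos: [0.6429, 0.1048, 0.0904]
tool_rot: [-0.205, 0.979, 0.0, -0.0]
ft_force: [0.6, 1.3, -0.2]
grip_width: 0.0257
grasp_force: 0.9
red bbox [328, 177, 7, 12, 58] [331.1  182.17] [0.6429 0.1048 0.0903]
clock: 13.83
eef_pos: [0.6426, 0.1049, 0.0903]
tool_rot: [-0.208, 0.978, -0.0, -0.0]
ft_force: [-0.1, -0.2, 0.3]
grip_width: 0.0255
grasp_force: 0.0
red bbox [328, 178, 7, 11, 60] [331.03 182.35] [0.6427 0.105  0.0903]
```

The force vanished and the knob dropped about 2 px. I'll open the fingers clear and check how deep the pin is.

```bash
python3 -m pendant '[0,0,0,0,0,0,0.35,0,0,0,0,0,0,0.4,0,0,0,0,0,0,0.5,0,0,0,0,0,0,0.6,0,0,0,0,0,0,0.6,0,0,0,0,0,0,0.6,0,0,-0.04,0,0,0,0.6,0,0,-0.1,0,0,0,0.6,0,0,-0.14,0,0,0,0.6,0,0,-0.14,0,0,0,0.6]'
python3 - <<'E'
from h import *
from workcell import bot
s=load("side");c=bot.camera("side");im=c["pixels"][:,:,::-1]
r=max(red(c),key=lambda x:x[0][4]);print(r)
cv2.imwrite("pics/p4.png",cv2.resize(im[140:240,270:390],None,fx=6,fy=6,interpolation=2))
def proj(c,X):
    T=c["cam_to_world"];y=T[:3,:3].T@(X-T[:3,3]);return np.array([c["mtx"][0,0]*y[0]/-y[2]+c["mtx"][0,2],c["mtx"][1,1]*y[1]/y[2]+c["mtx"][1,2]])
C=np.array([.538,.057]);h=-.168
pos=lambda a,z:np.r_[C+.115*np.array([np.cos(h+a),np.sin(h+a)]),z]
off=np.array([350.65,192.28])-proj(s,pos(0,.072));print("off",off)
for a in(.56,.59,.6,.61,.63): print(a,[(proj(c,pos(a,.072+d))+off).round(2) for d in(0,.005,.009)])
E
```

```text
clock: 14.72
eef_pos: [0.6457, 0.1057, 0.1661]
tool_rot: [-0.209, 0.978, -0.0, 0.005]
ft_force: [1.3, -0.9, 0.3]
grip_width: 0.0513
grasp_force: 0.0
([328, 178, 8, 11, 63], array([331.61904762, 182.3968254 ]))
off [ 1.01172705 -0.57572206]
0.56 [array([333.4 , 182.38]), array([333.47, 180.92]), array([333.52, 179.75])]
0.59 [array([332.29, 182.03]), array([332.35, 180.57]), array([332.4, 179.4])]
0.6 [array([331.91, 181.91]), array([331.97, 180.46]), array([332.02, 179.29])]
0.61 [array([331.53, 181.8 ]), array([331.59, 180.35]), array([331.64, 179.18])]
0.63 [array([330.78, 181.59]), array([330.84, 180.13]), array([330.88, 178.97])]
```

View pics/p4.png

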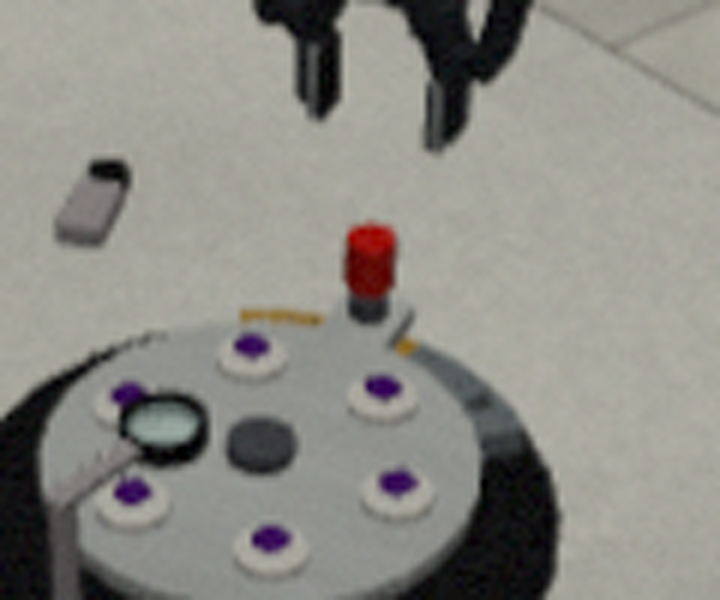

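The view shows the knob, at crop (370,260), sitting low on its sleeve with the lug over the brass. Its centroid is (331.6,182.4), against a prediction of (331.5,181.8) for fully home and 179.2 for resting on the brass. So the pin is home at about 0.61 rad, and the gripper is clear of it.

```bash
python3 -c "
from workcell import bot
print(bot.job_done())"
```

```text
the job is handed in; nothing more can be done
None
```

The stage is on its next stop: I drew the pin, swung the wheel anticlockwise to about 0.61 rad and felt the pin drop into the brass hole. The side camera shows it fully home to within about 1–2 mm, the gripper is clear, the loose items were not touched, and I handed the job in at about 15 s.

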